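# Clip the tonearm home and wedge up the front of the record player

### The arm

A 7-joint arm with a two-finger parallel gripper is mounted at the origin on the work surface. World frame = base frame: x ahead of the robot, y to its left, z up, the work surface at z = 0. Lengths are in mm, angles in rad, forces in N, time in s.
With the tool pointing down it reaches from about 425 to 875 mm from the base axis. Payload 9.9 kg.
Tool frame: the origin (TCP) lies midway between the tips of the shut fingers; the grasp point (between the pads) lies 19 mm behind it; z points along the fingers, y is the line along which they close (so a half turn about z gives the same grasp; the last joint's range is limited). The gripper opens to 85 mm and grips with 20 to 120 N. Pads are 22 mm wide; open, the fingers measure 114 mm over their backs; the gripper's body (76 mm by 85 mm) begins 54 mm behind the grasp point. The pads swing forward as they close: fully open they stand 13 mm farther back than shut.
Start: joints at [-1.218, 0.576, 0.025, 1.437, -0.015, 1.129, -0.057], TCP at [285.547, 611.631, 231.289] pointing down, gripper open.
Joint ranges: [-2.76, 2.76], [-0.34, 2.15], [-1.52, 1.57], [0.19, 2.46], [-1.09, 4.23], [0.17, 1.99], [-2.82, 2.82]. Speed limits (rad/s): [2.22, 2.22, 3.01, 3.01, 3.14, 3.14, 3.14].

### API

Orientations are given as [roll, pitch, yaw] about the fixed x, y, z axes, in that order (R = Rz(yaw) Ry(pitch) Rx(roll)).
In Python, from rig import r gives the robot as it stands.
- The arm moves only by the tool send_rows, never from a script. Its argument "commands" is a list of rows, each a list of 5 numbers: the shift along the world's x, y, z in cm, then the turn about the world's z in rad, then the opening, from 0 (shut) to 1 (fully open). A call has 1 to 12 rows; each row is the pose to reach, as a shift and turn from the pose commanded when the call began; what a row does not reach only later rows make up. A row lasts 1/12 s, in which the tool goes at most 41.7 mm and 7.16 degrees, less where a joint would pass 70% of its speed; a pose out of reach is approached as far as the arm can. A call with a gripper value outside its range is refused whole. The fingers move at their own pace and stop on an object; "grip_force" is the grip in N (left out, the last holds). Time passes only in rows, so rows that repeat a pose let the fingers close. It gives the time, the measured TCP pose, the force, the opening and the grip force at its end, in the units of the state.
- r.get_state(): the state, without advancing time (a new reading comes with each control period).
- r.get_image(name): name is "side" or "top" or "wrist"; returns the picture (384x512x3 uint8, red, green, blue); there is no depth.
- r.camera_model(name): a dict with "camera_matrix" (3x3 intrinsics, pixels), "dist" ([k1, k2, p1, p2, k3] as OpenCV has them; the pictures are not rectified), "R" (3x3) and "t" (3): a world point X has camera coordinates R X + t. Camera axes: x right, y down, z forward; pixel columns grow to the right and rows downward; lengths in mm; the calibration is good to about 2 mm. A picture is of the moment at which its call begins: read the wrist's pose just before it. camera_model takes no time and is no camera call; for the wrist camera it gives the pose at the moment of the call.
- r.finish_job(): hands the job in; it is judged then, once.
The state is a dict: "time_s": time; "q": joint angles; "dq": joint speeds; "joint_torque": joint torques, N m; "tcp_pos": TCP position; "eef_rot": TCP orientation; "ft_force": force on the tool from outside, world axes, zero at the start; "torque": the same for the moment, N m; "width": opening from 0.0 (shut) to 1.0 (fully open); "grip_force": force on a finger pad.
Only numpy, scipy, OpenCV 4.12 (cv2) and the standard library are available. Lean on these libraries where they do the work, as an engineer would, in place of code of your own. Each camera call takes 0.05 s, during which the arm holds its last target. There are 200 camera calls.

### The job

Swing the record player's floating tonearm back to its rest and press it down past the spring jaw until it is clipped home, never letting the needle touch the record, and let go of it. Then push the beech wedge, thin end first and flat on the oak, under the middle of the player's front edge until its front feet have just lifted two to five millimetres off the cabinet top, and finish still gripping the wedge there so that new felt pads can be slipped under the feet. Leave the things around it where they are.

Things in the scene. Friction and masses are not known exactly. Their poses are not given: they have to be found in the camera images.
- deck_base: The record player: dark walnut plinth 415 mm wide, 335 mm deep, from 12 to 58 mm above the cabinet top, black top face, platter with a black record (top at 78 mm, rim 17 mm behind the front edge). Origin: under its middle, on the cabinet top; x to its back, y left. Its rear rubber feet, 303 mm behind the front edge, grip and do not slide.
- front_edge (a point): Middle of the lower front edge of the plinth, 12 mm above the cabinet top at rest; the front faces the robot. Axes at rest: x level, square to the front edge, from the front to the back of the player; y to the robot's left; z up.
- front_feet (a point): Point on the underside of the two front feet (round, 42 mm), midway between them, 33 mm behind the front edge; the feet stand 165 mm to either side of it. Its height is the lift of the front feet: 0 at rest. The player tips about its rear feet and sinks again by its own weight (about 9 N on the front edge); pushing the wedge in takes 7 to 16 N, more if it is also pressed down.
- spindle (a point): Centre of the record's top face; the record (black, red label) has a radius of 150 mm.
- rest_point (a point): Where the axis of the tonearm's tube lies when clipped, 102 mm above the cabinet top; axes as front_edge. The arm's pivot is 115 mm straight behind it (+x of the player), same height. The rest is a post with a black fork 10 mm wide along the tube; its fixed right prong flares out to 15 mm above this point. Press the tube straight down.
- tube_grip (a point): Place to pinch the tonearm: on the axis of its bare aluminium tube (10 mm diameter, bare for 60 mm here), 155 mm from the pivot towards the headshell. Its x axis points along the tube to the pivot. The arm is balanced: it stays at whatever swing and height it is left, and moves with a light touch.
- tube_seat (a point): The part of the tonearm's tube that goes into the rest: on its axis, 115 mm from the pivot; clipped home it lies at rest_point. The arm starts swung to the left of its rest, high enough (22 mm or more above rest_point here) for the tube to pass just over the jaw.
- needle (a point): Tip of the needle under the red cartridge, 231 mm from the pivot and 21 mm below the tube's axis.
- jaw (a joint): Silver spring jaw of the rest, hinged low on the fork's left, its nose leaning over the tube 6 to 17 mm above the rest point. Rad: 0 closed, grows to about 0.08 as the tube, pressed down with about 5 N at the rest, pushes it aside; it snaps back over the tube.
- wedge: Loose plain beech levelling wedge, 70 g: 150 mm long, 36 mm wide, 5 mm thick at the thin end and 30 mm at the thick end, evenly sloped (1 in 6). Origin at the middle of its underside; x points to the thin end, 75 mm away, z up. Grip it across its width near the thick end, for example 45 mm behind the origin.
- remote: Slim aluminium remote on the glass tray, 140 x 36 x 9 mm; leave alone.
- puck_remote: Round white speaker remote on the tray, 68 mm across, 19 mm high; leave alone.
- ring_dish: White ceramic ring dish on the tray, 84 mm across, 20 mm high; leave alone.
- spring_clip: Silver spring clip holding two battery covers, on the tray, 85 x 42 x 18 mm; leave alone.
- lid_box: Wooden box with a sliding lid on the tray, 112 x 76 x 45 mm; leave alone.
- record_brush: Wooden record brush on the cabinet top left of the wedge, 30 x 100 x 30 mm; leave alone.
- record_weight: Dark steel record weight on the cabinet top, right in front of the player, 60 mm across, 36 mm high; leave alone.

How it is judged:
By the outcome, as a careful person would: the job done as asked, in the order asked, and still so for the second after the job is handed in, while the arm keeps its last pose, push and grip.
It also fails if it takes over 67 s, if anything falls off the work surface, if the arm or the gripper's body presses on something with over 40 N, if the wrist force passes 120 N, or if a joint passes its speed limit or range.

## Working session

There is one attempt and no reset: what is moved stays moved. The work goes in short steps, Python scripts to look and compute and a tool call to move; the robot and the scene stay as the last step left them, time stands still between calls to the robot, and variables do not carry over. Pictures are saved under pics/ and viewed, at most 10 in all, crops included, and the job is handed in when it is done.

Besides the shell and the picture viewer there is one more tool, called after "Request:" as name([rows], argument=value, ...), one row to a line, values as JSON. send_rows: Moves the arm, as the interface text tells. Its arguments: {"type":"object","properties":{"commands":{"type":"array","items":{"type":"array","items":{"type":"number"}}},"grip_force":{"type":"number"}},"required":["commands"]}

```bash
mkdir -p pics; python3 - <<'E'
from rig import r
import cv2,numpy as np
s=r.get_state();print(s)
for n in("side","top","wrist"):
    m=r.camera_model(n);im=r.get_image(n);cv2.imwrite(f"pics/{n}0.png",im[:,:,::-1]);np.save(f"pics/{n}0.npy",im)
    print(n,np.round(m["camera_matrix"],1).tolist(),m["dist"],np.round(m["R"],4).tolist(),np.round(m["t"],1).tolist(), -np.array(m["R"]).T@m["t"])
E
```

```text
{'time_s': 0.0, 'q': array([-1.21783337,  0.57654802,  0.02480214,  1.43789299, -0.01502421,
        1.1289869 , -0.05650661]), 'dq': array([-7.53965070e-04,  3.67932169e-04,  9.11695452e-04, -2.35261961e-05,
        8.75425231e-04, -8.14472449e-04,  1.84730716e-05]), 'joint_torque': array([-8.73778617e-05, -7.65746713e+01,  2.25009285e+00, -2.85957724e+01,
        1.52286206e-02,  1.22462967e-02, -2.18665133e-05]), 'tcp_pos': array([285.30833028, 611.25015456, 230.43630539]), 'eef_rot': array([-3.13994112e+00,  4.19798449e-05,  2.70488223e+00]), 'ft_force': array([-0.28619479,  0.16063091,  0.64904637]), 'torque': array([-0.01445822,  0.06018452,  0.01924545]), 'grip_force': 0.0, 'width': 1.002635241988511}
side [[355.2, 0.0, 253.3], [0.0, 355.2, 190.4], [0.0, 0.0, 1.0]] [-0.00283585  0.          0.          0.          0.        ] [[0.9598, -0.2796, 0.0232], [-0.1408, -0.5516, -0.8221], [0.2427, 0.7858, -0.5688]] [-512.7, 115.3, 1192.0] [  219.00185408 -1016.50226078   784.77510737]
top [[384.1, 0.0, 252.9], [0.0, 384.1, 190.5], [0.0, 0.0, 1.0]] [-0.05091659  0.          0.          0.          0.        ] [[0.062, -0.9981, 0.0029], [-0.9723, -0.0611, -0.2258], [0.2256, 0.0112, -0.9742]] [-68.8, 535.6, 1152.7] [ 264.98574841  -48.80241991 1244.02809502]
wrist [[300.2, 0.0, 256.0], [0.0, 300.2, 194.0], [0.0, 0.0, 1.0]] [-0.04482877  0.          0.          0.          0.        ] [[0.4236, 0.9058, -0.001], [0.8737, -0.4083, 0.2646], [0.2393, -0.1129, -0.9644]] [-673.7, -34.4, 377.6] [225.08196626 638.87841502 372.5697753 ]
```

View pics/top0.png

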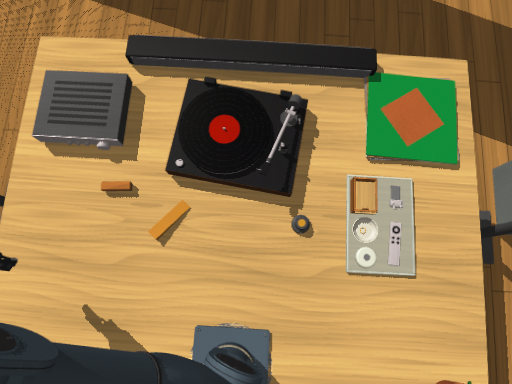

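View pics/side0.png

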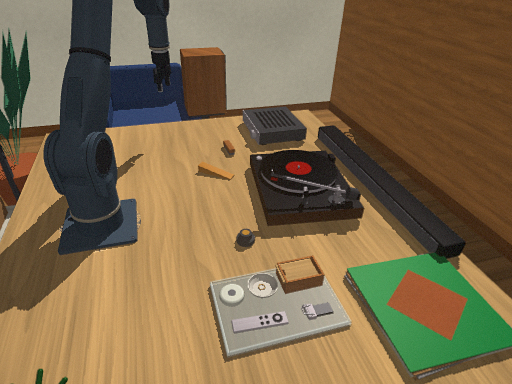

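The top view shows the player in the middle (label about (224,129), front edge from (167,180) to (292,194)), the wedge at (170,220), the brush at (116,186), and the weight at (302,225). The tonearm runs from (292,105) to (265,167). In the side view the label is at (299,168) and the wedge at (215,172).

```bash
cat > h.py <<'E'
from rig import r
import cv2,numpy as np
def ray(m,uv):
    p=cv2.undistortPoints(np.array([[uv]],float),np.array(m["camera_matrix"]),np.array(m["dist"]))[0,0]
    R=np.array(m["R"]);return -R.T@np.array(m["t"]),R.T@np.array([p[0],p[1],1])
def onz(m,uv,z):
    c,d=ray(m,uv);return c+d*(z-c[2])/d[2]
def two(m1,u1,m2,u2):
    c1,d1=ray(m1,u1);c2,d2=ray(m2,u2)
    s=np.linalg.lstsq(np.c_[d1,-d2],c2-c1,rcond=None)[0];a=c1+d1*s[0];b=c2+d2*s[1]
    return (a+b)/2,np.linalg.norm(a-b)
def proj(m,X):
    return cv2.projectPoints(np.array([X],float),cv2.Rodrigues(np.array(m["R"]))[0],np.array(m["t"]),np.array(m["camera_matrix"]),np.array(m["dist"]))[0][0,0]
def red(im):
    h=cv2.cvtColor(im,cv2.COLOR_RGB2HSV);return ((h[...,0]<6)|(h[...,0]>174))&(h[...,1]>190)&(h[...,2]>110)
E
python3 - <<'E'
from h import *
T,S=r.camera_model("top"),r.camera_model("side")
ti,si=np.load("pics/top0.npy"),np.load("pics/side0.npy")
for m,im,roi in((T,ti,(190,90,300,190)),(S,si,(270,150,360,200))):
    x0,y0,x1,y1=roi;k=np.zeros(im.shape[:2],bool);k[y0:y1,x0:x1]=red(im)[y0:y1,x0:x1]
    n,l,st,c=cv2.connectedComponentsWithStats(k.astype(np.uint8))
    for i in range(1,n):
        if st[i,4]>3: print(st[i],c[i],onz(m,c[i],78))
# wedge mask
h=cv2.cvtColor(ti,cv2.COLOR_RGB2HSV); print("wedge hsv",h[220,170],h[185,116],h[235,120])
k=((h[...,1]>h[235,120][1]+50)&(h[...,2]>100)).astype(np.uint8); k[:, :90]=0;k[:175]=0;k[260:]=0;k[:,250:]=0
n,l,st,c=cv2.connectedComponentsWithStats(k)
for i in range(1,n):
    if st[i,4]>60:
        b=cv2.boxPoints(cv2.minAreaRect(np.argwhere(l==i)[:,::-1].astype(np.float32)));print(st[i],b.round(1).tolist(),[onz(T,p,10).round(0).tolist() for p in b])
a=cv2.resize(ti[70:205,160:320],None,fx=5,fy=5,interpolation=cv2.INTER_CUBIC)[:600]
cv2.imwrite("pics/tc.png",cv2.resize(ti[75:195,165:315],None,fx=5,fy=5,interpolation=cv2.INTER_CUBIC)[:,:,::-1])
cv2.imwrite("pics/sc.png",cv2.resize(si[130:230,240:370],None,fx=6,fy=6,interpolation=cv2.INTER_CUBIC)[:,:,::-1])
E
```

```text
[209 115  31  28 686] [223.9548105  128.58746356] [734.68653869  71.00959886  78.        ]
[286 162  26  13 247] [298.24291498 167.72874494] [732.55113535  64.89046377  78.        ]
wedge hsv [ 17 193 211] [ 14 182 189] [ 18 138 213]
[149 201  41  38 485] [[148.39999389648438, 231.3000030517578], [181.6999969482422, 199.39999389648438], [189.10000610351562, 207.10000610351562], [155.8000030517578, 239.0]] [[395.0, 294.0, 10.0], [506.0, 197.0, 10.0], [482.0, 170.0, 10.0], [371.0, 267.0, 10.0]]
```

View pics/tc.png

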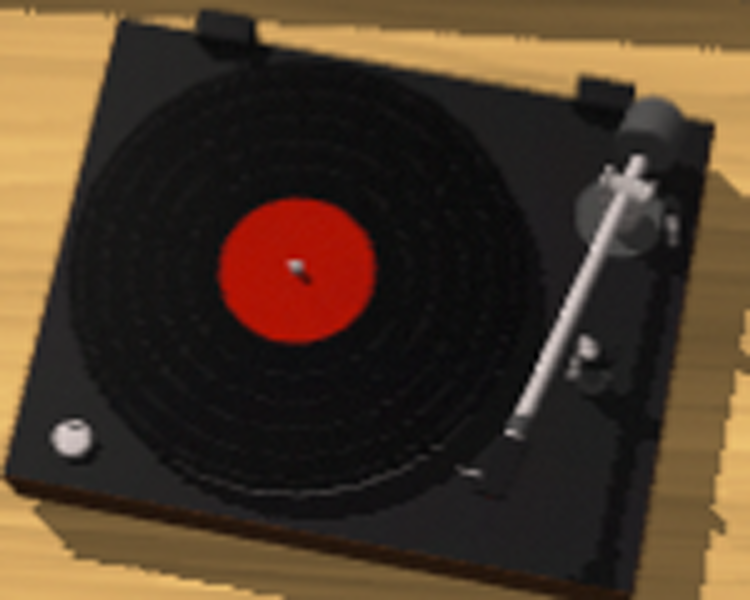

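View pics/sc.png

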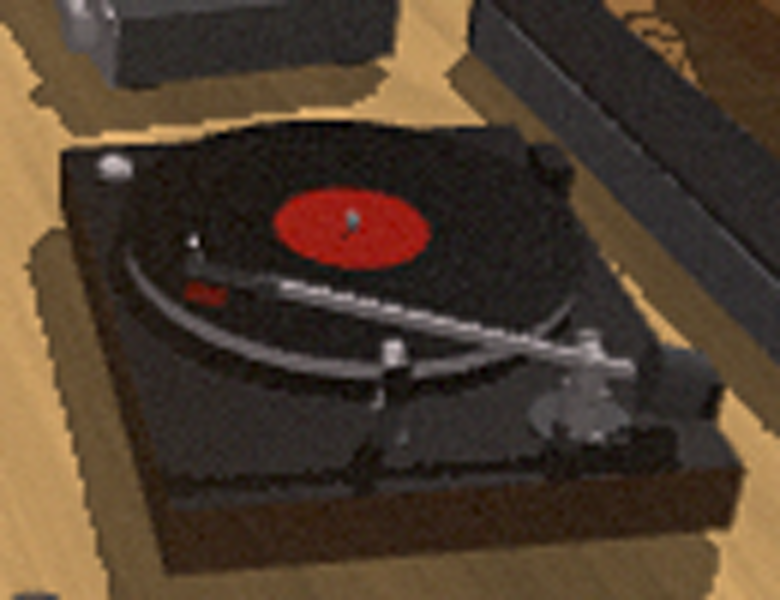

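The crops show the tube from the bearing (top crop (630,185)) to the headshell (518,425), about 20° left of the player's axis. The rest post with its silver jaw top is at (588,347) in the top crop and (393,350) in the side crop. The red cartridge is clear of the record in the side crop at (205,293).

```bash
python3 - <<'E'
from h import *
T,S=r.camera_model("top"),r.camera_model("side")
t=lambda x,y:(165+(x+.5)/5-.5,75+(y+.5)/5-.5)
s=lambda x,y:(240+(x+.5)/6-.5,130+(y+.5)/6-.5)
P={k:onz(T,t(*v),58)[:2] for k,v in dict(FL=(8,474),FR=(633,594),BL=(120,22),BR=(713,125)).items()}
print({k:v.round(1) for k,v in P.items()})
for a,b in("FL","FR"),("BL","BR"),("FL","BL"),("FR","BR"):
    d=P[b]-P[a];print(a,b,np.linalg.norm(d).round(1),np.degrees(np.arctan2(d[1],d[0])).round(2))
for a,b in("FL","FR"),("FR","FR"):pass
Q={k:onz(S,s(*v),58)[:2] for k,v in dict(FL=(62,150),FR=(160,508),BR=(742,468)).items()}
print({k:v.round(1) for k,v in Q.items()})
print("spindle",two(T,t(297,267),S,s(352,222)))
print("label",onz(T,(223.95,128.59),78),onz(S,(298.24,167.73),78))
print("pivot",two(T,t(630,185),S,s(588,350)),"tubeend",two(T,t(518,420),S,s(278,285)))
print("post",two(T,t(588,347),S,s(393,350)))
print("pivot@102",onz(T,t(630,185),102),onz(S,s(588,350),102))
E
```

```text
{'FL': array([591.6, 247.5]), 'FR': array([ 537.7, -156.8]), 'BL': array([916.2, 208.4]), 'BR': array([ 864.8, -198.3])}
FL FR 408.0 -97.59
BL BR 410.0 -97.21
FL BL 327.0 -6.87
FR BR 329.7 -7.22
{'FL': array([589.3, 245.2]), 'FR': array([ 531.7, -155.3]), 'BR': array([ 863.1, -203.9])}
spindle (array([735.53375092,  70.98348018,  79.40774986]), np.float64(1.18197059304342))
label [734.67680705  71.02446645  78.        ] [732.53650819  64.88441852  78.        ]
pivot (array([ 792.04043446, -139.57160079,  109.03612807]), np.float64(2.8404724318008077)) tubeend (array([622.91597578, -76.17735869, 139.21032182]), np.float64(1.6001746739477607))
post (array([ 680.17374995, -117.52658369,  112.97143131]), np.float64(1.4139533042385253))
pivot@102 [ 796.83768572 -140.52682886  102.        ] [ 796.23898942 -130.88761397  102.        ]
```

Request:
send_rows([
  [3, -4, 0, 0, 1],
  [6.5, -12, 0, 0.02, 0.8],
  [8.5, -16, 0, 0.03, 0.6],
  [10.5, -20, 0, 0.04, 0.5],
  [12.5, -23.5, 0, 0.05, 0.5],
  [14.5, -27.2, 0, 0.06, 0.5],
  [16.5, -31, 0, 0.07, 0.5],
  [18.4, -34.9, 0, 0.08, 0.5],
  [20.3, -38.5, 0, 0.09, 0.5],
  [22.2, -42.1, 0, 0.09, 0.5],
  [24.1, -45.7, 0, 0.09, 0.5],
  [26, -49.3, 0, 0.09, 0.5],
])

```text
time_s: 1.15
tcp_pos: [519.0, 168.0, 231.4]
eef_rot: [3.142, -0.0, 2.795]
ft_force: [0.7, 0.5, -0.8]
width: 0.503
grip_force: 0.0
```

Request:
send_rows([
  [1.9, -3.6, 0, 0, 0.5],
  [3.8, -7.2, 0, 0, 0.5],
  [5.7, -10.8, 0, 0, 0.5],
  [7.3, -14, 0, 0, 0.5],
  [8.8, -17, 0, 0, 0.5],
  [10, -19.2, 0, 0, 0.5],
  [10.8, -20.5, 0, 0, 0.5],
  [10.8, -20.5, 0, 0, 0.5],
  [10.8, -20.5, 0, 0, 0.5],
  [10.8, -20.5, 0, 0, 0.5],
])

```text
time_s: 1.98
tcp_pos: [626.1, -33.1, 231.0]
eef_rot: [3.141, -0.001, 2.797]
ft_force: [-0.9, -0.7, 0.4]
width: 0.499
grip_force: 0.0
```

```bash
python3 - <<'E'
from h import *
s=r.get_state();m=r.camera_model("wrist");im=r.get_image("wrist");np.save("pics/w1.npy",im)
print(s["time_s"],s["tcp_pos"],s["eef_rot"],s["width"]);np.savez("pics/w1m.npz",**m)
cv2.imwrite("pics/w1.png",cv2.resize(im,(768,576),interpolation=cv2.INTER_CUBIC)[:,:,::-1])
for n,X in dict(piv=(796,-138,102),rest=(682,-123.6,102),grip=(653,-87,132)).items():print(n,proj(m,X))
E
```

```text
1.9833 [626.12879119 -33.148064   231.04762743] [ 3.14077533e+00 -1.12463574e-03  2.79656493e+00] 0.4988273416590573
piv [219.68507027 355.99266742]
rest [190.82717951 266.18824127]
grip [209.06509168 242.45707837]
```

View pics/w1.png

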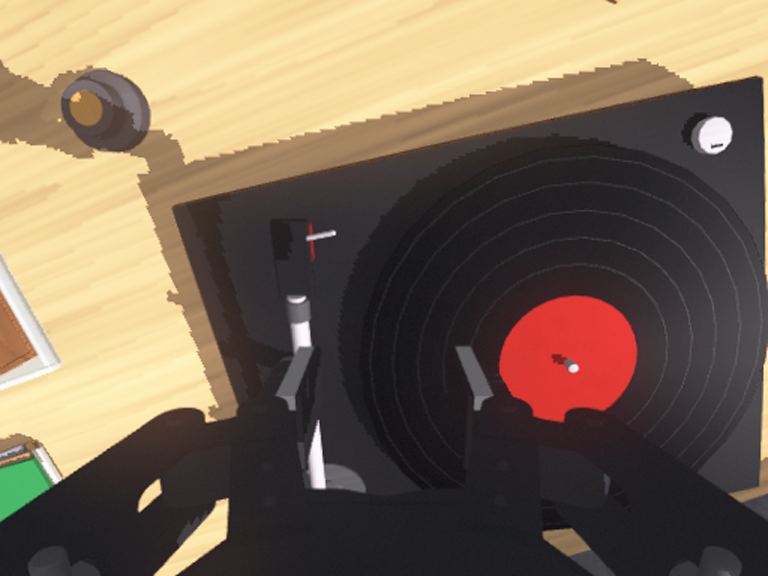

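The wrist view shows the front edge from (175,205) to (762,77), the label centre at (572,368), the headshell at (292,255) and the tube from (298,300) down to (318,490). The rest is hidden behind a finger, so I'll move farther back to see it.

Request:
send_rows([
  [3, -0.5, 0, 0, 0.5],
  [6, -1, 0, 0, 0.5],
  [9, -1.5, 0, 0, 0.5],
  [11, -2, 0, 0, 0.5],
  [12, -2, 0, 0, 0.5],
  [12, -2, 0, 0, 0.5],
  [12, -2, 0, 0, 0.5],
  [12, -2, 0, 0, 0.5],
  [12, -2, 0, 0, 0.5],
])

```text
time_s: 2.78
tcp_pos: [745.8, -54.2, 231.8]
eef_rot: [3.141, -0.0, 2.796]
ft_force: [-0.2, 0.2, -0.6]
width: 0.503
grip_force: 0.0
```

```bash
python3 - <<'E'
from h import *
s=r.get_state();m=r.camera_model("wrist");im=r.get_image("wrist");np.save("pics/w2.npy",im)
print(s["time_s"],s["tcp_pos"],s["eef_rot"],s["width"]);np.savez("pics/w2m.npz",**m)
cv2.imwrite("pics/w2.png",cv2.resize(im[60:310,60:310],None,fx=2.4,fy=2.4,interpolation=cv2.INTER_CUBIC)[:,:,::-1])
m1=np.load("pics/w1m.npz");c=lambda x,y:((x+.5)/1.5-.5,(y+.5)/1.5-.5)
print("FR,FL@58",onz(m1,c(175,205),58),onz(m1,c(762,77),58),"spindle78",onz(m1,c(568,358),78))
E
```

```text
2.7833 [745.80026627 -54.19324388 231.78762063] [ 3.14135105e+00 -1.53534217e-04  2.79569667e+00] 0.5034566684140347
FR,FL@58 [ 536.64660353 -156.37835175   58.        ] [590.55130102 248.11584852  58.        ] spindle78 [730.65513166  68.29343857  78.        ]
```

View pics/w2.png

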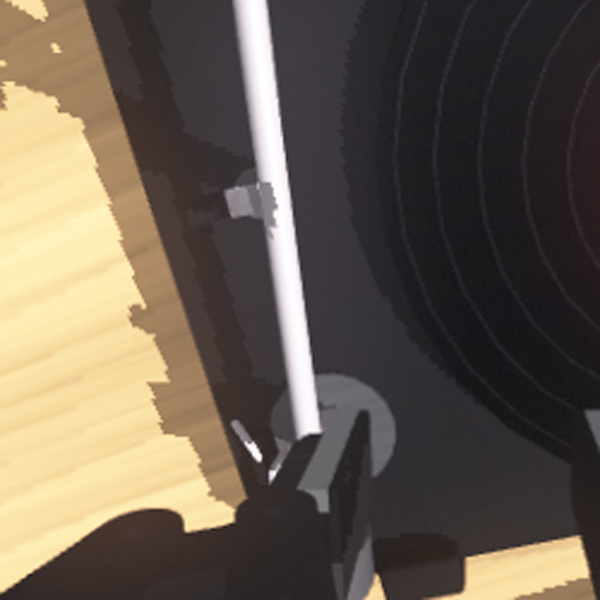

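The crop (offset 60,60, scale 2.4) shows the tube from (252,0) to (307,430), the silver jaw nose at (228–275, 183–220), and the grey bearing disc centred near (334,436).

```bash
python3 - <<'E'
from h import *
m=np.load("pics/w2m.npz");m1=np.load("pics/w1m.npz");T,S=r.camera_model("top"),r.camera_model("side")
w=lambda x,y:(60+(x+.5)/2.4-.5,60+(y+.5)/2.4-.5)
t=lambda x,y:(165+(x+.5)/5-.5,75+(y+.5)/5-.5)
s=lambda x,y:(240+(x+.5)/6-.5,130+(y+.5)/6-.5)
for z in(58,62,66):print("disc",z,onz(m,w(334,436),z).round(1))
print("T disc",onz(T,t(618,217),62).round(1))
for z in(108,113,119):print("jaw tip/edge",z,onz(m,w(228,204),z).round(1),onz(m,w(232,218),z).round(1),onz(m,w(229,188),z).round(1))
print("jaw two", two(m,w(235,204),T,t(588,347)))
im=np.load("pics/w2.npy").astype(int)
# tube edges per row
pts=[]
for v in (65,75,85,95,105,115,125,160,180,200,215,230):
    row=im[v,140:200].min(1);k=np.where(row>140)[0]+140
    # largest run
    runs=np.split(k,np.where(np.diff(k)>1)[0]+1);q=max(runs,key=len);pts.append(((q[0]+q[-1])/2,v));print(v,q[0],q[-1],end="; ")
pts=np.array(pts)
# plane of tube line through camera; intersect with vertical-plane? use top view tube line too
a=onz(m,pts[0],0);
c,d0=ray(m,pts[0]);_,d1=ray(m,pts[-1]);n=np.cross(d0,d1)
tp=np.load("pics/top0.npy").astype(int)
tc=[]
for v in range(118,158,4):
    row=tp[v,262:296].min(1);k=np.where(row>row.max()*.6)[0]+262;tc.append((k.mean(),v))
tc=np.array(tc);print("\n",tc.round(1).tolist())
for u in tc:
    c2,d=ray(T,u);k=((c-c2)@n)/(d@n);print((c2+k*d).round(1))
E
```

```text
disc 58 [ 795.3 -142.2   58. ]
disc 62 [ 793.9 -140.8   62. ]
disc 66 [ 792.5 -139.4   66. ]
T disc [ 792.  -136.7   62. ]
jaw tip/edge 108 [ 678.9 -125.9  108. ] [ 684.1 -126.6  108. ] [ 673.7 -123.1  108. ]
jaw tip/edge 113 [ 679.  -124.1  113. ] [ 684.1 -124.9  113. ] [ 673.9 -121.4  113. ]
jaw tip/edge 119 [ 679.1 -122.   119. ] [ 684.  -122.7  119. ] [ 674.1 -119.3  119. ]
jaw two (array([ 679.20174378, -118.26439689,  119.91368555]), np.float64(2.52135034308545))
65 159 171; 75 160 172; 85 161 173; 95 163 174; 105 164 175; 115 166 177; 125 167 178; 160 172 182; 180 175 185; 200 178 188; 215 180 190; 230 182 191; 
 [[287.0, 118.0], [285.0, 122.0], [283.0, 126.0], [281.0, 130.0], [279.5, 134.0], [278.0, 138.0], [277.2, 142.0], [274.0, 146.0], [272.0, 150.0], [270.0, 154.0]]
[ 765.6 -128.5  120.8]
[ 749.5 -122.5  125.6]
[ 733.7 -116.5  130.4]
[ 718.1 -110.6  135.2]
[ 704.6 -106.6  135.5]
[ 691.1 -102.6  135.9]
[ 680.3 -101.2  129.8]
[661.1 -91.3 145.1]
[646.4 -85.7 149.6]
[632.  -80.3 154.1]
```

```bash
python3 - <<'E'
from h import *
m=np.load("pics/w2m.npz");m1=np.load("pics/w1m.npz");T,S=r.camera_model("top"),r.camera_model("side")
s=lambda x,y:(240+(x+.5)/6-.5,130+(y+.5)/6-.5);t=lambda x,y:(165+(x+.5)/5-.5,75+(y+.5)/5-.5)
c1=lambda x,y:((x+.5)/1.5-.5,(y+.5)/1.5-.5)
print("ferrule",two(m1,c1(299,318),S,s(278,285)),two(m1,c1(299,318),T,t(518,420)))
for p in(.18,.2,.22):
    L=[]
    for v,u in((65,165),(95,168.5),(125,172.5),(160,177),(200,183),(230,186.5)):
        c,d=ray(m,(u,v)) # solve z=102+(793-x)/cos(19.5)*tan p
        k=np.tan(p)/np.cos(.34); f=(102+(793-c[0])*k-c[2])/(d[2]+d[0]*k); L.append(c+f*d)
    L=np.array(L);a=np.polyfit(L[:,0],L[:,1],1);print(p,L[0].round(1),"heading",np.degrees(np.arctan(a[0])).round(2),"y@793",np.polyval(a,793).round(1), "resid",np.ptp(L[:,1]-np.polyval(a,L[:,0])).round(2))
E
```

```text
ferrule (array([621.49577869, -81.05159586, 142.67511139]), np.float64(0.26316146139622143)) (array([616.38109256, -75.71845984, 159.37647504]), np.float64(1.585610935034077))
0.18 [627.6 -84.7 133.9] heading -18.93 y@793 -141.6 resid 0.61
0.2 [628.4 -84.  137.4] heading -19.25 y@793 -141.6 resid 0.6
0.22 [629.2 -83.2 140.9] heading -19.57 y@793 -141.6 resid 0.6
```

Request:
send_rows([
  [-3, -1, 0, 0, 0.5],
  [-6, -2.2, 0, 0, 0.5],
  [-8.5, -3.3, 0, 0.01, 0.5],
  [-9.6, -3.7, -1, 0.01, 0.5],
  [-9.6, -3.7, -3, 0.01, 0.5],
  [-9.6, -3.7, -5, 0.01, 0.5],
  [-9.6, -3.7, -6, 0.01, 0.5],
  [-9.6, -3.7, -6, 0.01, 0.5],
  [-9.6, -3.7, -6, 0.01, 0.5],
])

```text
time_s: 3.58
tcp_pos: [650.5, -91.8, 171.5]
eef_rot: [-3.141, -0.0, 2.805]
ft_force: [0.5, -0.1, 1.1]
width: 0.5
grip_force: 0.0
```

```bash
python3 - <<'E'
from h import *
s=r.get_state();m=r.camera_model("wrist");im=r.get_image("wrist")
print(s["time_s"],s["tcp_pos"],s["eef_rot"],s["width"])
print(proj(m,(649.7,-91.5,133)))
cv2.imwrite("pics/w3.png",cv2.resize(im[150:384,130:380],None,fx=2.4,fy=2.4,interpolation=cv2.INTER_CUBIC)[:,:,::-1])
E
```

```text
3.5833 [650.46064805 -91.84153517 171.51385687] [-3.14149628e+00 -4.48307018e-04  2.80501690e+00] 0.499827503179885
[257.21531877 218.16973728]
```

View pics/w3.png

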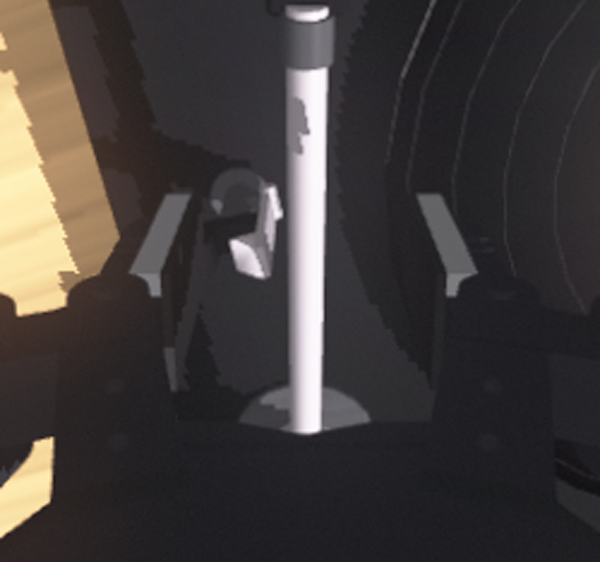

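The tube is vertical and centred between the fingers (column about 306, fingers at 175 and 440). I'll descend and pinch.

Request:
send_rows([
  [0, 0, -2, 0, 0.5],
  [0, 0, -4, 0, 0.5],
  [0, 0, -5.3, 0, 0.5],
  [0, 0, -5.6, 0, 0.5],
  [0, 0, -5.6, 0, 0.3],
  [0, 0, -5.6, 0, 0.2],
  [0, 0, -5.6, 0, 0.1],
  [0, 0, -5.6, 0, 0.05],
  [0, 0, -5.6, 0, 0.05],
  [0, 0, -5.6, 0, 0.05],
  [0, 0, -5.6, 0, 0.05],
  [0, 0, -5.6, 0, 0.05],
], grip_force=20)

```text
time_s: 4.63
tcp_pos: [651.2, -92.2, 115.6]
eef_rot: [3.141, 0.001, 2.805]
ft_force: [3.8, -0.0, -0.2]
width: 0.105
grip_force: 19.5
```

```bash
python3 - <<'E'
import numpy as np
p=np.array([793,-141.6]);
from rig import r
s=r.get_state();print(s)
v=s["tcp_pos"][:2]-p
print(np.hypot(*v),np.degrees(np.arctan2(v[1],v[0])))
for a in range(0,13,1):
    c=np.radians(a);w=np.array([[np.cos(c),-np.sin(c)],[np.sin(c),np.cos(c)]])@v;print(a,(w-v).round(1),c.round(3))
E
```

```text
{'time_s': 4.6333, 'q': array([ 0.01683567,  0.66003453,  0.08815262,  1.62566814, -0.07129572,
        0.85771947,  1.36714659]), 'dq': array([-0.00109818,  0.00173196,  0.00047543,  0.00105168,  0.00091365,
       -0.00015279, -0.0005763 ]), 'joint_torque': array([-8.61057476e-02, -7.74555373e+01,  3.61977316e+00, -2.21464044e+01,
       -7.24950666e-02,  1.10513695e+00, -4.87009494e-02]), 'tcp_pos': array([651.15639203, -92.16448804, 115.61445571]), 'eef_rot': array([3.14136618e+00, 1.29516375e-03, 2.80478772e+00]), 'ft_force': array([ 3.81310244, -0.01166732, -0.1761894 ]), 'torque': array([-0.1257112 , -0.66216291,  0.03458394]), 'grip_force': 19.482007026672363, 'width': 0.10460469942612578}
150.21144751311817 160.78546825968377
0 [0. 0.] 0.0
1 [-0.8 -2.5] 0.017
2 [-1.6 -5. ] 0.035
3 [-2.4 -7.5] 0.052
4 [ -3.1 -10. ] 0.07
5 [ -3.8 -12.6] 0.087
6 [ -4.4 -15.1] 0.105
7 [ -5.  -17.7] 0.122
8 [ -5.5 -20.2] 0.14
9 [ -6.  -22.8] 0.157
10 [ -6.4 -25.4] 0.175
11 [ -6.8 -28. ] 0.192
12 [ -7.2 -30.6] 0.209
```

Request:
send_rows([
  [0, 0, 0.2, 0, 0.05],
  [-0.04, -0.12, 0.4, 0.009, 0.05],
  [-0.08, -0.25, 0.4, 0.017, 0.05],
  [-0.2, -0.62, 0.4, 0.044, 0.05],
  [-0.31, -1, 0.4, 0.07, 0.05],
  [-0.41, -1.38, 0.4, 0.096, 0.05],
  [-0.5, -1.77, 0.4, 0.122, 0.05],
  [-0.58, -2.15, 0.4, 0.148, 0.05],
  [-0.64, -2.54, 0.4, 0.175, 0.05],
  [-0.68, -2.8, 0.4, 0.192, 0.05],
  [-0.7, -2.98, 0.4, 0.204, 0.05],
  [-0.71, -3.01, 0.4, 0.206, 0.05],
])

```text
time_s: 5.63
tcp_pos: [645.0, -122.6, 119.7]
eef_rot: [3.142, 0.003, 3.011]
ft_force: [8.2, -0.2, -1.7]
width: 0.11
grip_force: 19.5
```

Request:
send_rows([
  [0, 0, 0, 0, 0.05],
  [0, 0, 0, 0, 0.05],
])

```text
time_s: 5.8
tcp_pos: [645.0, -122.2, 119.6]
eef_rot: [3.141, 0.003, 3.011]
ft_force: [6.7, -1.2, -2.5]
width: 0.106
grip_force: 19.5
```

```bash
python3 - <<'E'
from h import *
s=r.get_state();print(s["time_s"],s["tcp_pos"],s["eef_rot"],s["ft_force"],s["width"])
m=r.camera_model("wrist");a=r.get_image("wrist")[150:384,130:380];b=r.get_image("side")[150:210,250:350];t=r.get_image("top")[90:190,230:320]
np.savez("pics/w4m.npz",**m)
f=lambda x,k:cv2.resize(x,None,fx=k,fy=k,interpolation=cv2.INTER_CUBIC)
A=f(a,2.4);B=np.vstack([f(b,2)[:,:],]);B=f(b,2);C=f(t,2.2)
cv=np.zeros((562,800,3),np.uint8);cv[:A.shape[0],:600]=A[:562];cv[:B.shape[0],600:800]=B;cv[200:200+C.shape[0],600:600+C.shape[1]]=C
cv2.imwrite("pics/w4.png",cv[:,:,::-1])
print(proj(m,(679,-126.8,102)),proj(m,(679,-126.8,125)))
E
```

```text
5.8 [ 645.00809902 -122.23898017  119.63290601] [3.14142707e+00 2.98366543e-03 3.01082493e+00] [ 6.66928652 -1.16292846 -2.4550989 ] 0.10605318886301238
[257.22638737 284.81815787] [257.42896377 308.82519319]
```

View pics/w4.png

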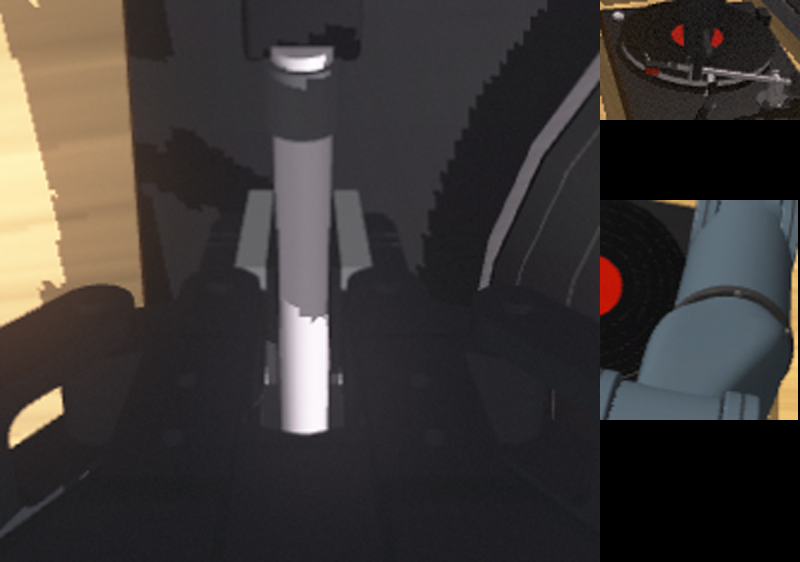

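The tube stands at columns 275–330, held between the pads, and the plinth's right edge runs from (122,5) to (143,300). I'll check that the tube is parallel to that edge.

```bash
python3 - <<'E'
from h import *
m=np.load("pics/w4m.npz");c=lambda x,y:(130+(x+.5)/2.4-.5,150+(y+.5)/2.4-.5)
a,b=onz(m,c(122.5,5),58),onz(m,c(141,265),58);print(a,b,np.degrees(np.arctan2(*(b-a)[[1,0]])))
# tube: centres at crop rows 145 and 425
k=np.tan(.22)
for u,v in((303,145),(305,290),(305.5,425)):
    cc,d=ray(m,c(u,v));f=(102+(793-cc[0])*k-cc[2])/(d[2]+d[0]*k);print(cc+f*d)
E
```

```text
[ 598.32712733 -168.40706267   58.        ] [ 679.06838343 -178.79665248   58.        ] -7.332389955074439
[ 618.68720289 -119.62598024  140.97972685]
[ 651.28668591 -123.52999285  133.68984932]
[ 690.43611849 -128.52954482  124.93527585]
```

Request:
send_rows([
  [0.05, 0, -0.3, 0.003, 0.05],
  [0, 0, -0.6, 0.003, 0.05],
  [-0.05, 0, -0.9, 0.003, 0.05],
  [-0.1, 0, -1.2, 0.003, 0.05],
  [-0.13, 0, -1.5, 0.003, 0.05],
  [-0.16, 0, -1.8, 0.003, 0.05],
  [-0.2, 0.03, -2.1, 0.003, 0.05],
  [-0.22, 0.03, -2.4, 0.003, 0.05],
  [-0.24, 0.03, -2.6, 0.003, 0.05],
  [-0.26, 0.03, -2.8, 0.003, 0.05],
  [-0.26, 0.03, -2.8, 0.003, 0.05],
])

```text
time_s: 6.87
tcp_pos: [640.5, -122.1, 90.6]
eef_rot: [-3.141, -0.001, 3.013]
ft_force: [0.8, -2.4, -1.8]
width: 0.109
grip_force: 19.4
```

Request:
send_rows([
  [-0.01, 0, -0.1, 0, 0.05],
  [-0.02, 0, -0.2, 0, 0.05],
  [-0.03, 0, -0.3, 0, 0.05],
  [-0.04, 0, -0.4, 0, 0.05],
  [-0.05, 0, -0.5, 0, 0.05],
  [-0.05, 0, -0.6, 0, 0.05],
  [-0.05, 0, -0.7, 0, 0.05],
  [-0.05, 0, -0.8, 0, 0.05],
  [-0.05, 0, -0.9, 0, 0.05],
  [-0.05, 0, -0.9, 0, 0.05],
])

```text
time_s: 7.7
tcp_pos: [640.5, -121.2, 82.9]
eef_rot: [3.141, 0.0, 3.014]
ft_force: [-3.7, 0.8, 8.2]
width: 0.102
grip_force: 20.2
```

Request:
send_rows([
  [0, 0, -0.1, 0, 0.05],
  [0, 0, -0.2, 0, 0.05],
  [0, 0, -0.3, 0, 0.05],
  [0, 0, -0.3, 0, 0.05],
])

```text
time_s: 8.03
tcp_pos: [641.0, -121.3, 81.3]
eef_rot: [3.141, 0.002, 3.014]
ft_force: [-5.2, 2.0, 18.9]
width: 0.106
grip_force: 21.5
```

```bash
python3 - <<'E'
from h import *
s=r.get_state();print(s["time_s"],s["tcp_pos"],s["ft_force"],s["width"])
b=r.get_image("side");np.save("pics/s5.npy",b);cv2.imwrite("pics/s5.png",cv2.resize(b[150:230,260:370],None,fx=7,fy=7,interpolation=cv2.INTER_CUBIC)[:,:,::-1])
E
```

```text
8.0333 [ 640.97377736 -121.33941147   81.31158174] [-5.17447003  2.04181907 18.88541565] 0.10635351651146406
```

Request:
send_rows([
  [0, 0, 0.1, 0, 0.05],
  [0, 0, 0.2, 0, 0.05],
  [0, 0, 0.2, 0, 0.2],
  [0, 0, 0.2, 0, 0.35],
  [0, 0, 0.2, 0, 0.45],
  [0, 0, 0.2, 0, 0.45],
  [0, 0, 1, 0, 0.45],
  [0, 0, 3, 0, 0.45],
  [0, 0, 6, 0, 0.45],
  [0, 0, 7, 0, 0.45],
  [0, 0, 7, 0, 0.45],
])

```text
time_s: 9.0
tcp_pos: [642.2, -122.2, 153.0]
eef_rot: [-3.141, 0.006, 3.014]
ft_force: [-0.1, -0.1, -0.2]
width: 0.451
grip_force: 0.0
```

```bash
python3 - <<'E'
from h import *
s=r.get_state();print(s["time_s"],s["tcp_pos"],s["ft_force"],s["width"])
m=r.camera_model("wrist");a=r.get_image("wrist");b=r.get_image("side")[150:210,250:360]
np.savez("pics/w6m.npz",**m);np.save("pics/w6.npy",a)
f=lambda x,k:cv2.resize(x,None,fx=k,fy=k,interpolation=cv2.INTER_CUBIC)
A=f(a[150:350,160:350],3)[:600];B=f(b,2.3)
cv=np.zeros((600,800,3),np.uint8);cv[:A.shape[0],:A.shape[1]]=A;cv[:B.shape[0],800-B.shape[1]:]=B
cv2.imwrite("pics/w6.png",cv[:,:,::-1]);print(proj(m,(679,-126.8,102)),proj(m,(793,-141.6,102)))
E
```

```text
9.0 [ 642.20975222 -122.24062198  152.97877533] [-0.07500485 -0.11713853 -0.18290973] 0.4506727628098329
[257.44216138 261.95352988] [257.18512664 385.53602913]
```

View pics/w6.png

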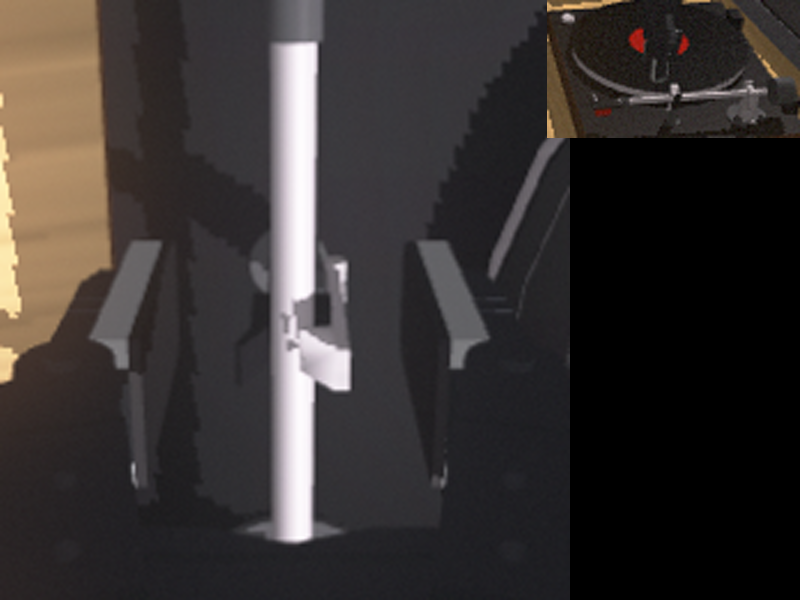

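The silver jaw nose lies over the tube at (290–350, 325–385), and the tube is level in the side view. The tonearm is clipped and released. Next is the wedge.

Request:
send_rows([
  [0, 0, 4, 0, 0.6],
  [-1, 1, 7, 0, 0.8],
  [-3, 4, 8, -0.1, 1],
  [-5, 8, 8, -0.2, 1],
  [-7, 12, 8, -0.3, 1],
  [-9, 15.8, 8, -0.4, 1],
  [-11, 19.4, 8, -0.5, 1],
  [-13, 23, 8, -0.58, 1],
  [-15, 26.5, 8, -0.58, 1],
  [-17, 30, 8, -0.58, 1],
  [-18.5, 33, 8, -0.58, 1],
  [-19, 34, 8, -0.58, 1],
])

```text
time_s: 10.1
tcp_pos: [446.5, 223.6, 228.2]
eef_rot: [-3.141, -0.003, 2.441]
ft_force: [0.0, 0.0, -0.1]
width: 1.002
grip_force: 0.0
```

Request:
send_rows([
  [0, 0, 0, 0, 1],
  [0, 0, 0, 0, 1],
  [0, 0, 0, 0, 1],
])

```text
time_s: 10.35
tcp_pos: [450.8, 216.7, 228.8]
eef_rot: [-3.14, 0.0, 2.432]
ft_force: [-0.4, 0.0, -0.2]
width: 1.0
grip_force: 0.0
```

```bash
python3 - <<'E'
from h import *
s=r.get_state();print(s["time_s"],s["tcp_pos"],s["eef_rot"],s["width"])
m=r.camera_model("wrist");a=r.get_image("wrist");np.savez("pics/w7m.npz",**m);np.save("pics/w7.npy",a)
for X in((383,280,0),(494,184,0)):print(proj(m,X))
cv2.imwrite("pics/w7.png",cv2.resize(a,(768,576),interpolation=cv2.INTER_CUBIC)[:,:,::-1])
E
```

```text
10.35 [450.79583387 216.66729229 228.77655247] [-3.14023137e+00  4.05031040e-04  2.43219378e+00] 0.999650087147443
[259.85171644  88.5645395 ]
[259.14742604 207.66098183]
```

View pics/w7.png

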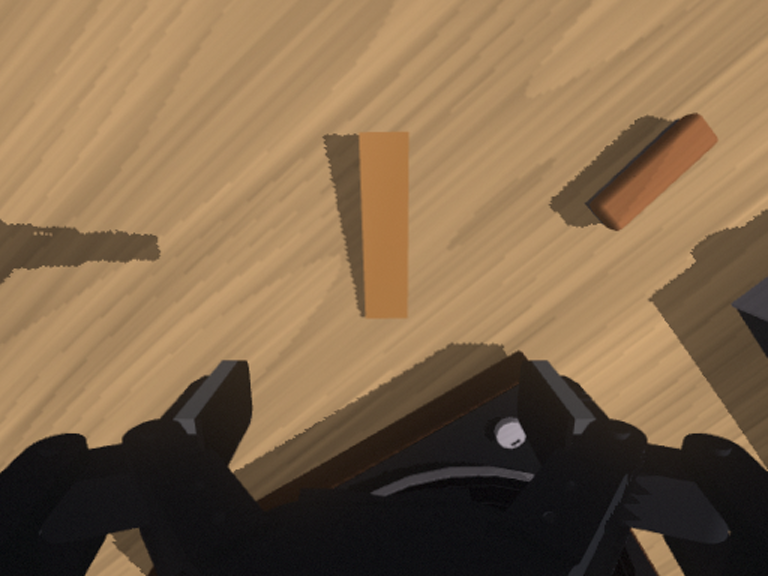

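The wedge runs straight down the image, from its thick end (360–408,132), with the broad shadow on the robot's side, to its thin end (364–408,318), which faces the player.

```bash
python3 - <<'E'
from h import *
m=np.load("pics/w7m.npz");c=lambda x,y:((x+.5)/1.5-.5,(y+.5)/1.5-.5)
A=[onz(m,c(x,132),30) for x in(360,409)];B=[onz(m,c(x,318.5),5) for x in(364.5,409)]
a=sum(A)/2;b=sum(B)/2;d=(b-a)[:2];L=np.hypot(*d)
print(a,b,"len",L,"w",np.linalg.norm(A[0]-A[1]),np.linalg.norm(B[0]-B[1]),"head",np.degrees(np.arctan2(d[1],d[0])),"tool",np.degrees(2.4322)-180)
u=d/L;print("grip",b[:2]-u*120,a[:2]+u*30)
E
```

```text
[381.23189554 275.83235076  30.        ] [496.1228549  179.62212288   5.        ] len 149.85439763762983 w 35.235751049959724 38.12784034009875 head -39.94296408397404 tool -40.64520506828117
grip [404.12078262 256.66508943] [404.23241361 256.57160912]
```

Request:
send_rows([
  [-2, 1.8, -2, 0.012, 1],
  [-4, 3.5, -5, 0.012, 1],
  [-4.66, 4, -8, 0.012, 1],
  [-4.66, 4, -11.5, 0.012, 1],
  [-4.66, 4, -15, 0.012, 1],
  [-4.66, 4, -18, 0.012, 1],
  [-4.66, 4, -20.5, 0.012, 1],
  [-4.66, 4, -22, 0.012, 1],
  [-4.66, 4, -22.6, 0.012, 1],
  [-4.66, 4, -22.6, 0.012, 1],
  [-4.66, 4, -22.6, 0.012, 1],
])

```text
time_s: 11.32
tcp_pos: [404.5, 257.5, 3.6]
eef_rot: [-3.141, 0.0, 2.444]
ft_force: [0.0, -0.1, 0.1]
width: 1.004
grip_force: 0.0
```

Request:
send_rows([
  [0, 0, 0, 0, 0.8],
  [0, 0, 0, 0, 0.6],
  [0, 0, 0, 0, 0.5],
  [0, 0, 0, 0, 0.35],
  [0, 0, 0, 0, 0.3],
  [0, 0, 0, 0, 0.3],
  [0, 0, 0, 0, 0.3],
  [0, 0, 0, 0, 0.3],
  [0, 0, 0, 0, 0.3],
  [0, 0, 0, 0, 0.3],
], grip_force=70)

```text
time_s: 12.15
tcp_pos: [404.1, 258.4, 4.2]
eef_rot: [3.14, 0.0, 2.446]
ft_force: [-1.0, -0.7, 11.4]
width: 0.403
grip_force: 69.6
```

```bash
python3 - <<'E'
from h import *
s=r.get_state();print(s["time_s"],s["tcp_pos"],s["eef_rot"],s["ft_force"],s["width"],s["grip_force"])
y=np.radians(-7.4);ux=np.array([np.cos(y),np.sin(y)])
C=np.array([727.6,25.2]);F=C-167.5*ux;F2=(np.array([536.6,-156.4])+[590.6,248.1])/2
print("front mid",F,F2)
F=(F+F2)/2
for g in(54.4+85,54.4+23.6,54.4):
    p=F-ux*g;print(g,p,p-s["tcp_pos"][:2])
print("turn",np.radians(180-7.4)-s["eef_rot"][2])
E
```

```text
12.15 [404.11469751 258.4339526    4.20287058] [3.14023720e+00 3.03450909e-04 2.44564013e+00] [-1.01540496 -0.65960242 11.41165614] 0.40335235014984505 69.56625580787659
front mid [561.4950803   46.77326243] [563.6   45.85]
139.4 [424.30858011  64.26573738] [  20.19388261 -194.16821522]
78.0 [485.19718948  56.35768775] [  81.08249198 -202.07626485]
54.4 [508.60062892  53.31811167] [ 104.48593141 -205.11584093]
turn 0.5667981563544919
```

Request:
send_rows([
  [0, 0, 0.2, 0, 0.3],
  [0, 0, 0.8, 0, 0.3],
  [0.2, -3, 0.8, 0.1, 0.3],
  [0.5, -6, 0.8, 0.2, 0.3],
  [1, -9, 0.8, 0.3, 0.3],
  [1.5, -12, 0.8, 0.4, 0.3],
  [2, -15, 0.8, 0.5, 0.3],
  [2.5, -17.5, 0.8, 0.567, 0.3],
  [2.9, -19.2, 0.8, 0.567, 0.3],
  [2.95, -19.5, 0.8, 0.567, 0.3],
  [2.95, -19.5, 0.8, 0.567, 0.3],
  [2.95, -19.5, 0.8, 0.567, 0.3],
])

```text
time_s: 13.15
tcp_pos: [433.4, 63.9, 11.5]
eef_rot: [3.141, 0.0, 3.013]
ft_force: [-0.2, 0.9, -0.4]
width: 0.406
grip_force: 69.8
```

```bash
python3 - <<'E'
from h import *
s=r.get_state();print(s["time_s"],s["tcp_pos"],s["eef_rot"],s["ft_force"],s["width"])
m=r.camera_model("wrist");a=r.get_image("wrist");np.savez("pics/w8m.npz",**m);np.save("pics/w8.npy",a)
b=r.get_image("side");np.save("pics/s8.npy",b)
A=cv2.resize(a,None,fx=1.1,fy=1.1);B=cv2.resize(b[150:230,180:300],None,fx=2,fy=2,interpolation=cv2.INTER_CUBIC)
cv=np.zeros((430,800,3),np.uint8);cv[:422,:563]=A;cv[:160,563-3:800]=B[:, :240]
cv2.imwrite("pics/w8.png",cv[:,:,::-1])
E
```

```text
13.15 [433.41701691  63.87419367  11.53324379] [3.14106425e+00 4.46604156e-04 3.01259403e+00] [-0.17194586  0.91690943 -0.37790414] 0.4061252604797239
```

View pics/w8.png

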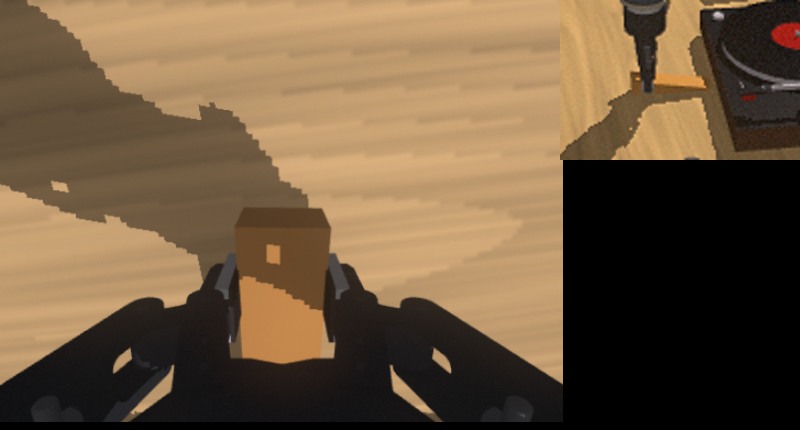

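The wedge is gripped squarely, heading for the player, and clear of the weight. That was my eleventh picture, one over the limit of ten, so I'll work from numbers only from here.

Request:
send_rows([
  [0, 0, -0.3, 0, 0.3],
  [0, 0, -0.6, 0, 0.3],
  [0, 0, -0.7, 0, 0.3],
  [0, 0, -0.7, 0, 0.3],
  [0, 0, -0.7, 0, 0.3],
])

```text
time_s: 13.67
tcp_pos: [433.1, 64.0, 4.2]
eef_rot: [3.141, -0.0, 3.014]
ft_force: [-1.2, 1.5, 3.4]
width: 0.404
grip_force: 70.3
```

Request:
send_rows([
  [1, -0.13, 0, 0, 0.3],
  [2, -0.26, 0, 0, 0.3],
  [3, -0.39, 0, 0, 0.3],
  [3.6, -0.47, 0, 0, 0.3],
  [4, -0.52, 0, 0, 0.3],
  [4, -0.52, 0, 0, 0.3],
])

```text
time_s: 14.17
tcp_pos: [474.3, 57.8, 4.2]
eef_rot: [3.141, 0.001, 3.012]
ft_force: [1.4, -0.7, 0.9]
width: 0.41
grip_force: 70.2
```

Request:
send_rows([
  [0.2, -0.03, 0, 0, 0.3],
  [0.4, -0.05, 0, 0, 0.3],
  [0.4, -0.05, 0, 0, 0.3],
])

```text
time_s: 14.42
tcp_pos: [477.2, 57.4, 4.2]
eef_rot: [-3.141, -0.0, 3.013]
ft_force: [-1.3, 0.2, 4.8]
width: 0.406
grip_force: 70.4
```

Request:
send_rows([
  [0.2, -0.03, 0, 0, 0.3],
  [0.4, -0.05, 0, 0, 0.3],
  [0.4, -0.05, 0, 0, 0.3],
])

```text
time_s: 14.67
tcp_pos: [481.4, 56.9, 4.2]
eef_rot: [-3.142, -0.0, 3.013]
ft_force: [-1.5, 0.2, 4.0]
width: 0.404
grip_force: 70.3
```

Request:
send_rows([
  [0.2, -0.03, 0, 0, 0.3],
  [0.4, -0.05, 0, 0, 0.3],
  [0.4, -0.05, 0, 0, 0.3],
])

```text
time_s: 14.92
tcp_pos: [484.9, 56.4, 4.2]
eef_rot: [-3.141, -0.001, 3.013]
ft_force: [-2.9, -0.2, 5.3]
width: 0.406
grip_force: 70.6
```

Request:
send_rows([
  [0.2, -0.03, 0, 0, 0.3],
  [0.4, -0.05, 0, 0, 0.3],
  [0.4, -0.05, 0, 0, 0.3],
])

```text
time_s: 15.17
tcp_pos: [485.5, 56.2, 4.2]
eef_rot: [-3.14, -0.006, 3.014]
ft_force: [-13.5, 3.2, 17.4]
width: 0.408
grip_force: 72.0
```

Request:
send_rows([
  [0.2, -0.03, 0.03, 0, 0.3],
  [0.4, -0.05, 0.05, 0, 0.3],
  [0.4, -0.05, 0.05, 0, 0.3],
  [0.4, -0.05, 0.05, 0, 0.3],
])

```text
time_s: 15.5
tcp_pos: [489.8, 55.3, 4.3]
eef_rot: [-3.14, -0.006, 3.014]
ft_force: [-9.8, 1.5, 6.7]
width: 0.403
grip_force: 70.7
```

Request:
send_rows([
  [0.2, -0.03, 0, 0, 0.3],
  [0.4, -0.05, 0, 0, 0.3],
  [0.4, -0.05, 0, 0, 0.3],
  [0.4, -0.05, 0, 0, 0.3],
])

```text
time_s: 15.83
tcp_pos: [493.3, 54.7, 4.3]
eef_rot: [-3.139, -0.007, 3.014]
ft_force: [-12.9, 0.4, 9.5]
width: 0.401
grip_force: 71.0
```

Request:
send_rows([
  [0.2, -0.03, 0, 0, 0.3],
  [0.4, -0.05, 0.01, 0, 0.3],
  [0.6, -0.08, 0.02, 0, 0.3],
  [0.8, -0.1, 0.02, 0, 0.3],
  [0.8, -0.1, 0.02, 0, 0.3],
  [0.8, -0.1, 0.02, 0, 0.3],
])

```text
time_s: 16.33
tcp_pos: [501.8, 53.7, 4.3]
eef_rot: [-3.14, -0.006, 3.013]
ft_force: [-10.7, 0.9, 5.1]
width: 0.409
grip_force: 70.5
```

Request:
send_rows([
  [0.2, -0.03, 0, 0, 0.3],
  [0.4, -0.05, 0, 0, 0.3],
  [0.6, -0.08, 0, 0, 0.3],
  [0.6, -0.08, 0, 0, 0.3],
  [0.6, -0.08, 0, 0, 0.3],
])

```text
time_s: 16.75
tcp_pos: [507.7, 52.9, 4.3]
eef_rot: [-3.14, -0.006, 3.013]
ft_force: [-11.0, 0.8, 5.0]
width: 0.406
grip_force: 70.5
```

```bash
python3 - <<'E'
from h import *
s=r.get_state();print(s["time_s"],s["tcp_pos"],s["eef_rot"],s["ft_force"],s["torque"])
b=r.get_image("side");a=np.load("pics/s8.npy")
# vertical flow of the plinth near its front vs its back in the side view (before/after)
f=cv2.calcOpticalFlowFarneback(cv2.cvtColor(a,cv2.COLOR_RGB2GRAY),cv2.cvtColor(b,cv2.COLOR_RGB2GRAY),None,.5,3,21,5,7,1.5,0)
S=r.camera_model("side")
for n,X in dict(FR=(537,-157,35),FL=(591,247,58),BR=(865,-199,35)).items():
    u=proj(S,X);k=proj(S,np.add(X,(0,0,4)))-u;x,y=u.round().astype(int);print(n,u,"4mm:",k,"flow",f[y-4:y+5,x-4:x+5].mean((0,1)))
for (x,y) in ((274,179),(260,156)):
    p=a[y-9:y+10,x-9:x+10];q=b[y-9:y+10,x-9:x+10]
    print(cv2.phaseCorrelate(cv2.cvtColor(p,cv2.COLOR_RGB2GRAY).astype(np.float32),cv2.cvtColor(q,cv2.COLOR_RGB2GRAY).astype(np.float32),cv2.createHanningWindow((19,19),cv2.CV_32F)))
E
```

```text
16.75 [507.71263327  52.90338214   4.26245747] [-3.13959914 -0.00605049  3.01338671] [-11.00991388   0.79932883   5.03880826] [0.35293687 1.89501936 0.09636228]
FR [267.61716229 219.74691505] 4mm: [ 0.05569951 -0.93562189] flow [-0.11097006 -0.6424448 ]
FL [250.2019464  154.33897472] 4mm: [ 0.01733921 -0.83639137] flow [17.893099 -1.59188 ]
BR [361.67116333 211.95517795] 4mm: [ 0.22844379 -0.91426518] flow [0.12704483 0.01157602]
((0.518130901643552, -0.5520638021790134), 0.9628254055976868)
((0.303411011394612, -0.5497398151737016), 1.0979605102539063)
```

Request:
send_rows([
  [0.1, -0.01, 0, 0, 0.3],
  [0.2, -0.03, 0, 0, 0.3],
  [0.2, -0.03, 0, 0, 0.3],
  [0.2, -0.03, 0, 0, 0.3],
  [0.2, -0.03, 0, 0, 0.3],
  [0.2, -0.03, 0, 0, 0.3],
])

```text
time_s: 17.3
tcp_pos: [509.4, 52.7, 4.3]
eef_rot: [-3.14, -0.006, 3.013]
ft_force: [-11.8, 1.1, 7.0]
width: 0.408
grip_force: 70.7
```

```bash
python3 - <<'E'
from h import *
a=np.load("pics/s8.npy");g=lambda i:cv2.cvtColor(i,cv2.COLOR_RGB2GRAY)
b=np.mean([r.get_image("side") for _ in range(6)],0).astype(np.uint8)
S=r.camera_model("side")
# front plinth corner columns & right-side lower/upper edges: subpixel shift by ECC, front and rear patches
for n,X in dict(front=(545,-157,30),mid=(620,-167,30),midrear=(740,-183,30),rear=(850,-197,30)).items():
    x,y=proj(S,X).round().astype(int);w=(slice(y-14,y+15),slice(x-9,x+10))
    W=np.eye(2,3,dtype=np.float32)
    try: c,W=cv2.findTransformECC(g(a)[w],g(b)[w],W,cv2.MOTION_TRANSLATION,(3,200,1e-6),None,3)
    except cv2.error: c=-1
    k=(proj(S,np.add(X,(0,0,1)))-proj(S,X))[1];print(n,(x,y),round(c,3),W[:,2],"lift mm",W[1,2]/k)
s=r.get_state();print(s["time_s"],s["tcp_pos"],s["ft_force"])
E
```

```text
front (np.int64(270), np.int64(221)) 0.989 [ 0.2346676  -0.85512763] lift mm 3.6819659582740174
mid (np.int64(292), np.int64(219)) 0.956 [ 0.5623505 -0.6853757] lift mm 2.9660956776615897
midrear (np.int64(326), np.int64(216)) 0.984 [ 0.03737987 -0.3466985 ] lift mm 1.5127192971130654
rear (np.int64(357), np.int64(213)) 0.997 [ 0.07480225 -0.08083829] lift mm 0.3554487179054944
17.6 [509.41965725  52.64568608   4.2682303 ] [-12.04483012   0.83977503   6.17472512]
```

The measured lift falls in a straight line from 3.7 mm at the front to about 0 at the rear, so the front feet are about 3.5 mm off the oak, within the 2–5 mm asked. I'm handing it in.

```bash
python3 -c "
from rig import r
print(r.finish_job())"
```

```text
the job is handed in; nothing more can be done
None
```

The job is handed in: the tonearm is clipped in its rest and released, and the still-gripped wedge holds the front feet about 3.5 mm up (measured from the side camera); I viewed 11 pictures, one over the limit of 10.

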